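Fetch the sample cassette from behind the reagent jars

ROBOT

A 6-joint arm with a two-finger parallel gripper is mounted at the origin on the work surface. World frame = base frame: x ahead of the robot, y to its left, z up, the work surface at z = 0. Lengths are in m, angles in rad, forces in N, time in s.
With the tool pointing down it reaches from about 0.275 to 0.725 m from the base axis. Payload 15.9 kg.
Tool frame: the origin (TCP) lies midway between the tips of the shut fingers; the grasp point (between the pads) lies 19 mm behind it; z points along the fingers, y is the line along which they close (so a half turn about z gives the same grasp; the last joint's range is limited). The gripper opens to 85 mm and grips with 20 to 120 N. Pads are 22 mm wide; open, the fingers measure 114 mm over their backs; the gripper's body (76 mm by 85 mm) begins 54 mm behind the grasp point. The pads swing forward as they close: fully open they stand 13 mm farther back than shut.
Start: joints at [1.135, 0.213, -0.034, 1.323, 0, 1.571], TCP at [0.211, 0.453, 0.231] pointing down, gripper open.
Joint ranges: [-2.98, 2.98], [-0.74, 1.72], [-1.14, 1.35], [-2.1, 2.04], [-1.57, 1.44], [-3.14, 3.14]. Speed limits (rad/s): [1.89, 1.89, 2.39, 2.57, 3.14, 3.14].

INTERFACE

Orientations are given as a unit quaternion [w, x, y, z].
In Python, from workcell import robot gives the robot as it stands.
- The arm moves only by the shell command python3 drive.py 'ROWS' [FORCE]. ROWS is rows parted by semicolons, their numbers by spaces, 1 to 12 of them, each of 5 numbers: the finger opening in m, then dx, dy, dz in m, then a turn about the tool's z in rad; each row shifts and turns the commanded pose from where the row before left it, along the tool's axes as they then stand; what a row does not reach is not made up. A row lasts 1/10 s, in which the tool goes at most 0.05 m and 0.15 rad, less where a joint would pass 70% of its speed; a pose out of reach is approached as far as the arm can. The fingers move at their own pace and stop on an object; FORCE is the grip in N (left out, the last holds). Time passes only in rows, so rows that do not move let the fingers close. It prints the time, the measured TCP pose, the force, the opening and the grip force at its end.
- robot.get_state(): the state, without advancing time (a new reading comes with each control period).
- robot.snapshot(name): name is "scene" or "side" or "wrist"; returns a dict with "frame" (400x640x3 uint8, red, green, blue), "fx", "fy", "cx", "cy" (pixels), "D" ([k1, k2, p1, p2, k3] as OpenCV has them; the pictures are not rectified), "rvec" (rotation vector, rad) and "tvec" (3), from world to camera coordinates, as OpenCV has them; the wrist camera has in their place "hand_eye" (4x4, takes a point from camera to tool coordinates, whose origin is the TCP and whose axes are the flange's). Camera axes: x right, y down, z forward; pixel columns grow to the right and rows downward; lengths in m; the calibration is good to about 2 mm. A picture is of the moment at which its call begins: read the wrist's pose just before it. There is no depth.
- robot.close_job(): hands the job in; it is judged then, once.
The state is a dict: "time": time; "qpos": joint angles; "joint_vel": joint speeds; "effort": joint torques, N m; "eef_pos": TCP position; "orientation": TCP orientation; "force": force on the tool from outside, world axes, zero at the start; "wrist_torque": the same for the moment, N m; "grip_width": finger opening in m; "grasp_force": force on a finger pad.
Only numpy, scipy, OpenCV 4.12 (cv2) and the standard library are available. Lean on these libraries where they do the work, as an engineer would, in place of code of your own. Each camera call takes 0.05 s, during which the arm holds its last target. There are 200 camera calls.

TASK

The sample cassette in the clear-roofed bay is blocked by three reagent jars: first stand all three jars in the green side tray, then slide the cassette out of the bay through its open front and lay it flat, squarely and wholly on the black reader plate. Only after that put every jar back on the round mark of its own lid colour, wholly inside the mark. Keep the jars upright and the cassette level all the while, and leave the paper cup, the red-capped flask and the marker pen where they are.

Things in the scene. Friction and masses are not known exactly. Their poses are not given: they have to be found in the camera images.
- jar_red: Loose round jar, white with a red lid, 44 mm diameter (lid 42 mm), 70 mm high, about 150 g. Origin at the centre of its underside, z up its axis. Starts standing on the red mark in front of the bay; grip it across the diameter at mid height.
- jar_blue: The same jar with a blue lid; starts standing on the blue mark.
- jar_yellow: The same jar with a yellow lid; starts standing on the yellow mark.
- mark_red: Flat red round mark on the bench, 70 mm diameter, no height to speak of. Origin at its centre at bench height. The three marks lie in a row across the front of the bay, 95 mm apart, in any order.
- mark_blue: The same, blue.
- mark_yellow: The same, yellow.
- cassette: Loose flat white box 80 (x) x 120 (y) x 22 mm, about 140 g, 4 mm blue caps on top, orange tongue 30 wide (y) x 22 high x 45 mm long on its -x side. Origin under the centre of the 125 x 120 mm footprint: tongue x -62.5 to -17.5, box -17.5 to 62.5 mm. At first only the tongue sticks out of the bay; pinch it across from above at x = -44 mm with about 60 N to pull and carry.
- bay: Fixed bay, open only to its own -x: grey cheeks and back wall, clear roof; 95 (x from -45 to 50) x 150 (y) mm, 34 mm high, headroom 30 mm, inner width 136 mm, the bench is its floor. Origin at bench height. The cassette lies in it, axes parallel to the bay's; draw it 90 mm or more along the bay's -x before lifting.
- tray: Fixed open green plastic tray, the side area, 260 (x) x 110 (y) mm outside, walls 4 mm thick and 14 mm high, floor 4 mm thick. Origin at the centre of its underside. To the left or to the right of the bay.
- reader: Fixed black reader plate with a grey inner field, 150 (x) x 145 (y) mm, 6 mm thick, flat top. Origin at the centre of its underside. On the other side from the tray.
- cup: Bystander: white paper cup, 72 mm across the rim, 85 mm high, standing beyond the tray or reader. Origin at the centre of its underside.
- flask: Bystander: clear bottle with a red cap, 60 mm diameter, 130 mm high. Origin at the centre of its underside.
- marker: Bystander: blue and grey marker pen lying on the bench nearer the robot, 143 mm long along its y, 13 mm high. Origin at its underside near mid length.

How it is judged:
By the outcome, as a careful person would: the job done as asked, in the order asked, and still so for the second after the job is handed in, with the robot touching nothing.
It also fails if it takes over 131 s, if anything falls off the work surface, if the arm or the gripper's body presses on something with over 40 N, if the wrist force passes 120 N, or if a joint passes its speed limit or range.

## Working session

There is one attempt and no reset: what is moved stays moved. The work goes in short steps, Python scripts to look and compute and a shell command to move; the robot and the scene stay as the last step left them, time stands still between calls to the robot, and variables do not carry over. Pictures are saved under pics/ and viewed, at most 14 in all, crops included, and the job is handed in when it is done.

```bash
ls; mkdir -p pics; python3 - <<'E'
from workcell import robot
import cv2
s=robot.get_state(); print(s)
for n in("scene","side"):
    d=robot.snapshot(n); cv2.imwrite(f"pics/{n}0.png",d["frame"][:,:,::-1]); d.pop("frame"); print(n,d)
d=robot.snapshot("wrist");cv2.imwrite("pics/wrist0.png",d["frame"][:,:,::-1]); d.pop("frame"); print(d)
E
```

```text
drive.py
pics
workcell.py
{'time': 0.0, 'qpos': array([ 1.13503844e+00,  2.13364176e-01, -3.50600053e-02,  1.32350276e+00,
       -6.21200800e-06,  1.57076988e+00]), 'joint_vel': array([ 6.29381350e-04,  7.63765314e-04,  1.20402751e-04,  2.96661304e-05,
       -8.47105085e-04, -1.14830807e-03]), 'effort': array([ 1.76929152e-03, -6.86165214e+01,  4.87122774e+01,  1.77637814e-02,
       -4.56140708e-05, -9.51004949e-06]), 'eef_pos': array([0.21090565, 0.45296312, 0.2308118 ]), 'orientation': array([-1.19171579e-04,  2.16146251e-01,  9.76360834e-01, -5.52614307e-04]), 'force': array([-0.01454604, -0.32188718,  0.21857259]), 'wrist_torque': array([ 0.01466669,  0.05584316, -0.01330742]), 'grasp_force': 0.0, 'grip_width': 0.08535059358788834}
scene {'fx': 459.306456990283, 'fy': 459.306456990283, 'cx': 324.7739977940354, 'cy': 198.82716308666656, 'D': array([-0.01678535,  0.        ,  0.        ,  0.        ,  0.        ]), 'rvec': array([ 2.13169691,  1.5808616 , -0.47041828]), 'tvec': array([-0.1404342 , -0.42504873,  1.27616754])}
side {'fx': 498.93402362881153, 'fy': 498.93402362881153, 'cx': 325.2483126532148, 'cy': 206.71944057600476, 'D': array([-0.05134488,  0.        ,  0.        ,  0.        ,  0.        ]), 'rvec': array([ 0.25975289, -2.87133063,  1.07812774]), 'tvec': array([0.54798995, 0.10790482, 1.13433882])}
{'fx': 331.992117939237, 'fy': 331.992117939237, 'cx': 317.45363354536187, 'cy': 200.38515970768555, 'D': array([-0.02156878,  0.        ,  0.        ,  0.        ,  0.        ]), 'hand_eye': array([[ 5.92599986e-04, -9.50674946e-01, -3.10188323e-01,
         8.02169761e-02],
       [ 9.99999756e-01,  4.48972535e-04,  5.34426634e-04,
         5.45411493e-05],
       [-3.68799974e-04, -3.10188564e-01,  9.50674981e-01,
        -1.42274012e-01],
       [ 0.00000000e+00,  0.00000000e+00,  0.00000000e+00,
         1.00000000e+00]])}
```

View pics/scene0.png

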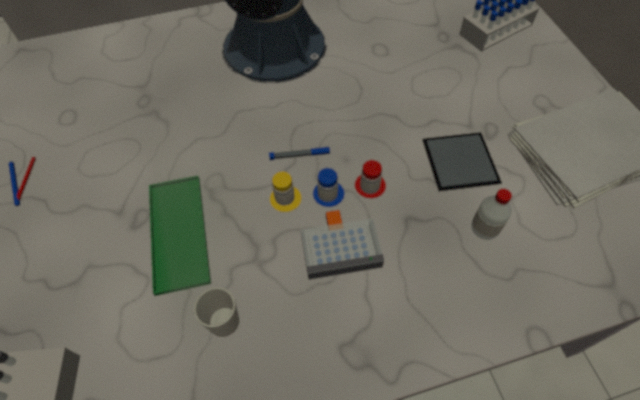

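View pics/side0.png

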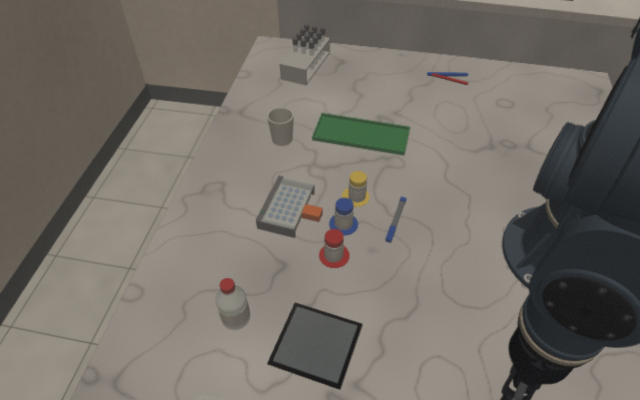

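The scene view shows jars yellow (283,180), blue (327,178) and red (371,168). The tongue is at (333,218) with the bay below it, the tray at (180,235), the reader at (460,160), the marker at (300,153), the cup at (217,312) and the flask at (493,215). The side view shows the same layout from the other side.

```bash
cat > h.py <<'E'
import cv2, numpy as np
from scipy.spatial.transform import Rotation as R
from workcell import robot
def snap(n):
    s=robot.get_state(); d=robot.snapshot(n)
    d["K"]=np.array([[d["fx"],0,d["cx"]],[0,d["fy"],d["cy"]],[0,0,1]])
    if n=="wrist":
        q=s["orientation"]; T=np.eye(4); T[:3,:3]=R.from_quat([q[1],q[2],q[3],q[0]]).as_matrix(); T[:3,3]=s["eef_pos"]
        C=T@d["hand_eye"]
    else:
        C=np.eye(4); r=cv2.Rodrigues(d["rvec"])[0]; C[:3,:3]=r.T; C[:3,3]=-r.T@d["tvec"]
    d["C"]=C; return d
def cast(d,px,z):
    p=cv2.undistortPoints(np.array(px,float).reshape(-1,1,2),d["K"],d["D"]).reshape(-1,2)
    v=np.c_[p,np.ones(len(p))]@d["C"][:3,:3].T; o=d["C"][:3,3]
    return (o+v*((z-o[2])/v[:,2])[:,None])
def proj(d,P):
    Ci=np.linalg.inv(d["C"])
    return cv2.projectPoints(np.array(P,float).reshape(-1,3),cv2.Rodrigues(Ci[:3,:3])[0],Ci[:3,3],d["K"],d["D"])[0].reshape(-1,2)
HUE={"red":(-8,8),"orange":(7,16),"yellow":(20,35),"green":(45,80),"blue":(105,125)}
def mask(d,c,smin=130,vmin=60):
    h=cv2.cvtColor(d["frame"],cv2.COLOR_RGB2HSV).astype(int); a,b=HUE[c]
    H=(h[...,0]+90)%180-90 if a<0 else h[...,0]
    return ((H>=a)&(H<=b)&(h[...,1]>=smin)&(h[...,2]>=vmin)).astype(np.uint8)
def blobs(m,amin=30):
    cs,_=cv2.findContours(m,cv2.RETR_EXTERNAL,cv2.CHAIN_APPROX_NONE)
    return sorted([c for c in cs if cv2.contourArea(c)>amin],key=cv2.contourArea,reverse=True)
def info(d,c,z,amin=30,smin=130,vmin=60):
    for b in blobs(mask(d,c,smin,vmin),amin):
        m=cv2.moments(b); u=(m["m10"]/m["m00"],m["m01"]/m["m00"])
        print(c,"px",np.round(u,1),"A",m["m00"],"world@",z,np.round(cast(d,u,z)[0],4))
def rect(d,b,z):
    w=cast(d,b.reshape(-1,2),z)[:,:2].astype(np.float32); return cv2.minAreaRect(w)
E
python3 - <<'E'
from h import *
for n in("scene","side"):
    d=snap(n); print(n,d["C"][:3,3])
    for c in("red","blue","yellow"): info(d,c,0.07); info(d,c,0.)
    info(d,"orange",.022)
    for b in blobs(mask(d,"green",80,40),500): print("tray",rect(d,b,.012))
    h=cv2.cvtColor(d["frame"],cv2.COLOR_RGB2GRAY); 
    for b in blobs((h<105).astype(np.uint8),1000): print("dark",cv2.contourArea(b),rect(d,b,.006))
d=snap("wrist"); cv2.imwrite("pics/w0.png",d["frame"][:,:,::-1])
E
```

```text
scene [ 1.04157086 -0.15797903  0.84803569]
red px [371.6 169.2] A 258.0 world@ 0.07 [0.5247 0.0919 0.07  ]
red px [369.6 188.8] A 206.5 world@ 0.07 [0.5699 0.0712 0.07  ]
red px [503.3 195.7] A 143.5 world@ 0.07 [0.6644 0.3229 0.07  ]
red px [ 25.4 177.8] A 107.0 world@ 0.07 [ 0.3318 -0.6083  0.07  ]
red px [371.6 169.2] A 258.0 world@ 0.0 [0.4782 0.1144 0.    ]
red px [369.6 188.8] A 206.5 world@ 0.0 [0.5275 0.0919 0.    ]
red px [503.3 195.7] A 143.5 world@ 0.0 [0.6305 0.3661 0.    ]
red px [ 25.4 177.8] A 107.0 world@ 0.0 [ 0.2679 -0.6488  0.    ]
blue px [327.2 176.9] A 223.0 world@ 0.07 [ 0.5162 -0.0025  0.07  ]
blue px [330.  197.3] A 165.5 world@ 0.07 [ 0.5658 -0.0116  0.07  ]
blue px [ 13.4 181.9] A 110.5 world@ 0.07 [ 0.3354 -0.6323  0.07  ]
blue px [491.8   7.4] A 73.0 world@ 0.07 [0.1066 0.592  0.07  ]
blue px [319.9 150.6] A 69.5 world@ 0.07 [0.4454 0.0026 0.07  ]
blue px [327.2 176.9] A 223.0 world@ 0.0 [0.4689 0.0115 0.    ]
blue px [330.  197.3] A 165.5 world@ 0.0 [0.523  0.0016 0.    ]
blue px [ 13.4 181.9] A 110.5 world@ 0.0 [ 0.2719 -0.6749  0.    ]
blue px [491.8 
[... 2539 characters left out ...]

tray ((0.5136369466781616, -0.3207854628562927), (0.10058362036943436, 0.25294244289398193), 86.28173828125)
dark 48253.0 ((0.11536675691604614, -0.425345778465271), (1.386380910873413, 1.5468806028366089), 10.756322860717773)
dark 31277.5 ((1.3398613929748535, -0.43201935291290283), (0.6616900563240051, 1.5740635395050049), 34.42078399658203)
dark 5070.5 ((0.5180606245994568, 0.31854718923568726), (0.1468506008386612, 0.15071558952331543), 80.75074005126953)
dark 2527.5 ((0.5153756141662598, -0.32745361328125), (0.12303894013166428, 0.2603742778301239), 86.34178924560547)
dark 1722.0 ((0.5114794373512268, -0.004302278161048889), (0.2793739438056946, 0.06789083033800125), 85.72359466552734)
```

```bash
cat >> h.py <<'E'
def tool():
    s=robot.get_state(); q=s["orientation"]; return s["eef_pos"],R.from_quat([q[1],q[2],q[3],q[0]]).as_matrix()
def to(x,y,z,th=None):
    """shift in tool axes (after the turn) from the measured pose to the world target; th: world heading of -tool x"""
    p,M=tool(); cur=np.arctan2(-M[1,0],-M[0,0]); th=cur if th is None else th
    xt=np.array([-np.cos(th),-np.sin(th),0]); yt=np.array([-np.sin(th),np.cos(th),0]); d=np.array([x,y,z])-p
    print("turn %.4f  dx %.4f dy %.4f dz %.4f"%(cur-th,d@xt,d@yt,-d[2]), "tilt",np.round(M[:2,2],4))
E
python3 drive.py '0.085 0 0 0 -0.15;0.085 0 0 0 -0.15;0.085 -0.032 -0.037 0 0;0.085 -0.032 -0.037 0 0;0.085 -0.032 -0.037 0 0;0.085 -0.032 -0.037 0 0;0.085 -0.032 -0.037 0 0;0.085 -0.032 -0.037 0 0;0.085 -0.032 -0.037 0 0;0.085 -0.032 -0.037 0 0;0.085 -0.032 -0.037 0 0'
python3 drive.py '0.085 -0.02 -0.03 0 0;0.085 0 0 0 0;0.085 0 0 0 0;0.085 0 0 0 0'
python3 - <<'E'
from h import *
d=snap("wrist"); cv2.imwrite("pics/w1.png",d["frame"][:,:,::-1])
for c in("red","blue","yellow"): info(d,c,0.07); info(d,c,0.)
info(d,"orange",.022); to(.5,0,.23,-.135)
E
```

```text
time: 1.4
eef_pos: [0.4521, 0.0823, 0.2315]
orientation: [0.0, 0.068, 0.998, 0.0]
force: [1.4, 1.3, -0.3]
grip_width: 0.085
grasp_force: 0.0
time: 1.8
eef_pos: [0.4667, 0.0525, 0.2313]
orientation: [-0.0, 0.068, 0.998, 0.0]
force: [-0.1, 0.9, -0.3]
grip_width: 0.0851
grasp_force: 0.0
red px [362.8 211. ] A 2269.0 world@ 0.07 [0.5022 0.0926 0.07  ]
red px [362.8 211. ] A 2269.0 world@ 0.0 [0.5287 0.0993 0.    ]
blue px [270.7 230.9] A 1135.0 world@ 0.07 [5.108e-01 2.000e-04 7.000e-02]
blue px [284.9 198.9] A 879.0 world@ 0.07 [0.4799 0.0196 0.07  ]
blue px [274.5 109. ] A 438.0 world@ 0.07 [0.3962 0.0242 0.07  ]
blue px [167.8 105.1] A 115.5 world@ 0.07 [ 0.3799 -0.0689  0.07  ]
blue px [270.7 230.9] A 1135.0 world@ 0.0 [ 0.5393 -0.0144  0.    ]
blue px [284.9 198.9] A 879.0 world@ 0.0 [0.5012 0.0095 0.    ]
blue px [274.5 109. ] A 438.0 world@ 0.0 [0.3982 0.0151 0.    ]
blue px [167.8 105.1] A 115.5 world@ 0.0 [ 0.3782 -0.0994  0.    ]
yellow px [177.8 223.2] A 1402.5 world@ 0.07 [ 0.4905 -0.0895  0.07  ]
yellow px [209.  201.6] A 959.0 world@ 0.07 [ 0.4726 -0.0534  0.07  ]
yellow px [177.8 223.2] A 1402.5 world@ 0.0 [ 0.5142 -0.1248  0.    ]
yellow px [209.  201.6] A 959.0 world@ 0.0 [ 0.4923 -0.0804  0.    ]
orange px [280.5 273.4] A 935.5 world@ 0.022 [ 0.5865 -0.0081  0.022 ]
turn 0.0004  dx -0.0401 dy -0.0478 dz 0.0014 tilt [0.     0.0002]
```

View pics/w1.png

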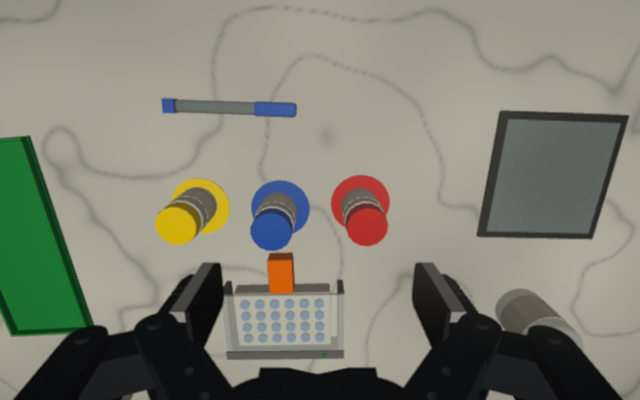

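```bash
cat >> h.py <<'E'
from scipy.optimize import least_squares
def circ(d,c,z,rad,c0,smin=130,vmin=60):
    pts=[cast(d,b.reshape(-1,2),z)[:,:2] for b in blobs(mask(d,c,smin,vmin),60)]
    P=np.vstack(pts); P=P[np.hypot(*(P-c0).T)<rad+.02]
    f=least_squares(lambda c:np.hypot(*(P-c).T)-rad,c0,loss="cauchy",f_scale=.001)
    r=np.hypot(*(P-f.x).T)-rad; n=(abs(r)<.0015).sum(); print(c,z,np.round(f.x,4),"inl",n,len(P)); return f.x
def quad(d,b,z):
    h=cv2.convexHull(b); e=cv2.approxPolyDP(h,.04*cv2.arcLength(h,True),True).reshape(-1,2)
    w=cast(d,e,z)[:,:2]; print(len(e),e.tolist(),np.round(w,4).tolist()); return w
E
python3 - <<'E'
from h import *
d=snap("wrist")
J={"red":(.502,.095),"blue":(.51,0),"yellow":(.49,-.09)}
J0={"red":(.521,.095),"blue":(.508,0),"yellow":(.494,-.092)}
M={}
for c in J:
    circ(d,c,.07,.021,J0[c]); M[c]=circ(d,c,0.,.035,J0[c])
v=M["red"]-M["yellow"]; print("row yaw",np.arctan2(v[1],v[0])-np.pi/2,np.linalg.norm(v)/2)
b=max(blobs(mask(d,"orange",120,60)),key=cv2.contourArea); print("tongue",cv2.minAreaRect(b)); quad(d,b,.022)
h=cv2.cvtColor(d["frame"],cv2.COLOR_RGB2GRAY)
for thr in(70,90,105):
  for b in blobs((h<thr).astype(np.uint8),3000):
    x,y,w,hh=cv2.boundingRect(b)
    if x>440 and y<120: print("reader",cv2.contourArea(b),rect(d,b,.006)); quad(d,b,.006)
b=blobs(mask(d,"green",80,30),3000)[0]; quad(d,b,.014)
# tall scene views for cup/flask
for n in("scene","side"):
    e=snap(n); b=blobs(mask(e,"green",80,40),500)[0]; quad(e,b,.014)
    g=cv2.cvtColor(e["frame"],cv2.COLOR_RGB2GRAY)
E
```

```text
red 0.07 [0.517  0.0947] inl 112 212
red 0.0 [0.5199 0.0969] inl 106 312
blue 0.07 [0.5104 0.0013] inl 64 236
blue 0.0 [0.5139 0.0007] inl 80 273
yellow 0.07 [ 0.4908 -0.0891] inl 62 179
yellow 0.0 [ 0.497  -0.0928] inl 109 264
row yaw -0.11997237109447934 0.09550743833944249
tongue ((280.0655517578125, 273.1138000488281), (40.987972259521484, 25.36791229248047), 86.633544921875)
4 [[291, 253], [293, 291], [270, 293], [269, 255]] [[0.5614, 0.0091], [0.6129, 0.0033], [0.6119, -0.0252], [0.5606, -0.0171]]
reader 14923.5 ((0.5158125162124634, 0.3157983720302582), (0.1441172957420349, 0.14739812910556793), 80.70055389404297)
4 [[627, 116], [590, 238], [477, 235], [500, 112]] [[0.4552, 0.3977], [0.5994, 0.3736], [0.576, 0.2338], [0.4331, 0.2568]]
reader 15156.0 ((0.5158490538597107, 0.3156577944755554), (0.1453952193260193, 0.14815998077392578), 80.78614807128906)
4 [[501, 111], [627, 116], [591, 238], [477, 235]] [[0.4322, 0.2578], [0.4552, 0.3977], [0.5995, 0.3749], [0.576, 0.2338]]
reader 15287.5 ((0.5158352851867676, 0.31572726368904114), (0.14602205157279968, 0.14885132014751434), 80.74403381347656)
4 [[500, 111], [628, 116], [591, 238], [477, 236]] [[0.4321, 0.2567], [0.4553, 0.3988], [0.5995, 0.3749], [0.5773, 0.2338]]
4 [[1, 138], [29, 137], [92, 325], [8, 330]] [[0.3861, -0.2855], [0.3896, -0.2537], [0.6352, -0.2693], [0.6293, -0.3873]]
4 [[197, 177], [209, 280], [155, 294], [150, 186]] [[0.3933, -0.2687], [0.6449, -0.2817], [0.6433, -0.3856], [0.3868, -0.3719]]
5 [[356, 131], [353, 144], [313, 136], [321, 116], [344, 117]] [[0.5285, -0.3233], [0.529, -0.2678], [0.6428, -0.2807], [0.6372, -0.371], [0.5711, -0.3785]]
```

The wrist view shows lids yellow (177,224), blue (271,230) and red (367,224) on their own marks. The tongue is at (281,273), the reader is the quad from (500,111) to (591,238), and the tray is at left. I'll start with the yellow jar.

```bash
python3 - <<'E'
from h import *
to(.495,-.0915,.1); to(.495,-.0915,.014)
E
```

```text
turn 0.0000  dx -0.0473 dy -0.1391 dz 0.1314 tilt [0.0002 0.0001]
turn 0.0000  dx -0.0473 dy -0.1391 dz 0.2174 tilt [0.0002 0.0001]
```

```bash
python3 drive.py '0.085 -0.0118 -0.0348 0.025 0;0.085 -0.0118 -0.0348 0.025 0;0.085 -0.0118 -0.0348 0.025 0;0.085 -0.0119 -0.0347 0.025 0;0.085 0 0 0 0;0.085 0 0 0.03 0;0.085 0 0 0.03 0;0.085 0 0 0.03 0;0.085 0 0 0.0274 0;0.085 0 0 0 0;0.085 0 0 0 0' 30
python3 drive.py '0.03 0 0 0 0;0.03 0 0 0 0;0.03 0 0 0 0;0.03 0 0 0 0;0.03 0 0 0 0;0.03 0 0 0 0' 30
python3 - <<'E'
from h import *
to(.432,-.3225,.12); to(.432,-.3225,.018)
E
```

```text
time: 3.1
eef_pos: [0.4952, -0.0917, 0.0147]
orientation: [-0.0, 0.067, 0.998, 0.0]
force: [-0.2, 0.8, 1.4]
grip_width: 0.0854
grasp_force: 0.0
time: 3.7
eef_pos: [0.4957, -0.0925, 0.015]
orientation: [0.001, 0.068, 0.998, -0.0]
force: [-2.1, 0.1, 11.8]
grip_width: 0.043
grasp_force: 29.0
turn 0.0000  dx 0.0320 dy -0.2366 dz -0.1050 tilt [ 0.0015 -0.0003]
turn 0.0000  dx 0.0320 dy -0.2366 dz -0.0030 tilt [ 0.0015 -0.0003]
```

```bash
python3 drive.py '0.03 0 0 -0.02 0;0.03 0 0 -0.035 0;0.03 0 0 -0.035 0;0.03 0.004 -0.03 0 0;0.03 0.004 -0.03 0 0;0.03 0.004 -0.03 0 0;0.03 0.004 -0.03 0 0;0.03 0.004 -0.03 0 0;0.03 0.004 -0.03 0 0;0.03 0.004 -0.03 0 0;0.03 0.004 -0.0266 0 0' 30
python3 drive.py '0.03 0 0 0 0;0.03 0 0 0 0;0.03 0 0 0.03 0;0.03 0 0 0.03 0;0.03 0 0 0.015 0;0.03 0 0 0.005 0;0.03 0 0 0.003 0;0.03 0 0 0.003 0;0.03 0 0 0 0;0.03 0 0 0 0'
python3 - <<'E'
from h import *
to(.432,-.3225,.018)
d=snap("side");cv2.imwrite("pics/s1.png",cv2.resize(d["frame"][80:240,220:440,::-1],None,fx=3,fy=3))
E
```

```text
time: 4.8
eef_pos: [0.4309, -0.3238, 0.1043]
orientation: [0.0, 0.068, 0.998, -0.0]
force: [0.1, 0.8, -1.0]
grip_width: 0.0432
grasp_force: 31.3
time: 5.8
eef_pos: [0.4321, -0.3227, 0.0189]
orientation: [0.001, 0.068, 0.998, -0.0]
force: [1.0, 1.9, 6.9]
grip_width: 0.0431
grasp_force: 31.9
turn 0.0000  dx 0.0001 dy 0.0001 dz 0.0009 tilt [ 0.0015 -0.0008]
```

View pics/s1.png

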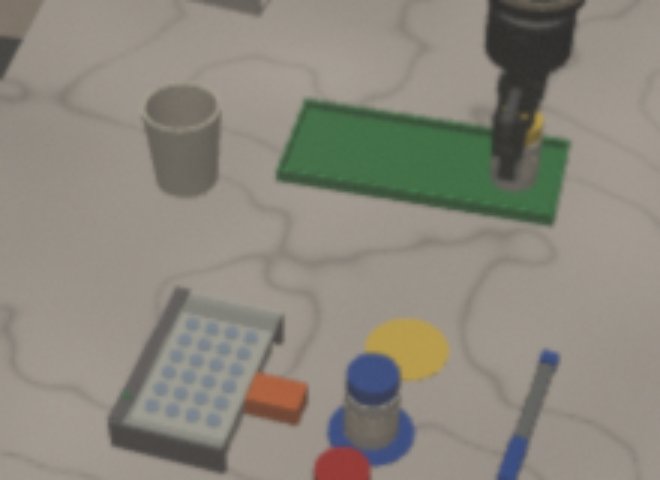

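The crop shows the yellow jar upright in the tray's right end at (517,165). Its mark (407,350) is empty and the cup is untouched at (182,140). I'll release it and go for the blue jar.

```bash
python3 drive.py '0.085 0 0 0 0;0.085 0 0 0 0;0.085 0 0 0 0;0.085 0 0 0 0;0.085 0 0 -0.03 0;0.085 0 0 -0.04 0;0.085 0 0 -0.03 0;0.085 0 0 0 0' 
python3 drive.py '0.085 -0.0045 0.0414 0 0;0.085 -0.0045 0.0414 0 0;0.085 -0.0045 0.0414 0 0;0.085 -0.0045 0.0414 0 0;0.085 -0.0045 0.0414 0 0;0.085 -0.0045 0.0414 0 0;0.085 -0.0045 0.0414 0 0;0.085 -0.0045 0.0414 0 0;0.085 0 0 0 0;0.085 0 0 0 0;0.085 0 0 0 0' 
python3 - <<'E'
from h import *
to(.512,.001,.014)
d=snap("wrist");J0={"red":(.521,.095),"blue":(.510,0)}
for c in J0: circ(d,c,.07,.021,J0[c]); circ(d,c,0.,.035,J0[c])
circ(d,"yellow",0.,.035,(.497,-.093))
E
```

```text
time: 6.65
eef_pos: [0.4332, -0.3238, 0.1219]
orientation: [0.003, 0.068, 0.998, -0.002]
force: [-0.1, -0.9, -0.0]
grip_width: 0.085
grasp_force: 0.0
time: 7.75
eef_pos: [0.5115, 0.0003, 0.1175]
orientation: [-0.0, 0.068, 0.998, -0.0]
force: [-0.9, -0.2, -0.2]
grip_width: 0.0853
grasp_force: 0.0
turn 0.0000  dx -0.0004 dy 0.0008 dz 0.1035 tilt [-0.0007 -0.0002]
red 0.07 [0.516  0.0914] inl 115 294
red 0.0 [0.5191 0.0971] inl 173 400
blue 0.07 [ 5.103e-01 -1.000e-04] inl 120 391
blue 0.0 [0.5135 0.0014] inl 153 414
yellow 0.0 [ 0.4966 -0.0923] inl 234 234
```

```bash
python3 drive.py '0.085 0 0 0.03 0;0.085 0 0 0.03 0;0.085 0 0 0.03 0;0.085 0 0 0.0135 0;0.085 0 0 0 0;0.03 0 0 0 0;0.03 0 0 0 0;0.03 0 0 0 0;0.03 0 0 0 0;0.03 0 0 0 0;0.03 0 0 0 0' 30
python3 drive.py '0.03 0 0 -0.02 0;0.03 0 0 -0.035 0;0.03 0 0 -0.035 0;0.03 -0.0039 -0.0325 0 0;0.03 -0.0039 -0.0325 0 0;0.03 -0.0039 -0.0325 0 0;0.03 -0.0039 -0.0325 0 0;0.03 -0.0039 -0.0325 0 0;0.03 -0.0039 -0.0325 0 0;0.03 -0.0039 -0.0325 0 0;0.03 -0.0039 -0.0325 0 0;0.03 -0.0039 -0.0325 0 0'
python3 drive.py '0.03 -0.0039 -0.0325 0 0;0.03 0 0 0 0;0.03 0 0 0 0;0.03 0 0 0.03 0;0.03 0 0 0.03 0;0.03 0 0 0.015 0;0.03 0 0 0.005 0;0.03 0 0 0.003 0;0.03 0 0 0.003 0;0.03 0 0 0 0;0.03 0 0 0 0'
python3 - <<'E'
from h import *
to(.507,-.3265,.018)
E
```

```text
time: 8.9
eef_pos: [0.5126, 0.0006, 0.0156]
orientation: [0.001, 0.068, 0.998, -0.0]
force: [-1.7, -1.4, 7.8]
grip_width: 0.0431
grasp_force: 29.6
time: 10.1
eef_pos: [0.507, -0.2952, 0.105]
orientation: [0.0, 0.068, 0.998, -0.0]
force: [0.4, -0.4, -1.3]
grip_width: 0.0433
grasp_force: 31.2
time: 11.2
eef_pos: [0.5073, -0.3266, 0.0196]
orientation: [0.001, 0.068, 0.998, -0.0]
force: [-1.3, 1.7, 7.4]
grip_width: 0.043
grasp_force: 31.9
turn 0.0000  dx 0.0003 dy 0.0001 dz 0.0016 tilt [ 0.0017 -0.0007]
```

```bash
python3 drive.py '0.085 0 0 0 0;0.085 0 0 0 0;0.085 0 0 0 0;0.085 0 0 0 0;0.085 0 0 -0.03 0;0.085 0 0 -0.04 0;0.085 0 0 -0.03 0;0.085 0 0 0 0' 
python3 drive.py '0.085 0.0045 0.042 0 0;0.085 0.0045 0.042 0 0;0.085 0.0045 0.042 0 0;0.085 0.0045 0.042 0 0;0.085 0.0045 0.042 0 0;0.085 0.0045 0.042 0 0;0.085 0.0045 0.042 0 0;0.085 0.0045 0.042 0 0;0.085 0.0045 0.042 0 0;0.085 0.0045 0.042 0 0;0.085 0 0 0 0;0.085 0 0 0 0' 
python3 - <<'E'
from h import *
to(.518,.096,.014)
E
```

```text
time: 12.0
eef_pos: [0.5084, -0.3277, 0.1227]
orientation: [0.003, 0.068, 0.998, -0.002]
force: [0.4, 0.2, -0.4]
grip_width: 0.0849
grasp_force: 0.0
time: 13.2
eef_pos: [0.5184, 0.0965, 0.1178]
orientation: [-0.0, 0.067, 0.998, -0.0]
force: [0.5, -0.1, -0.4]
grip_width: 0.085
grasp_force: 0.0
turn 0.0000  dx 0.0003 dy -0.0006 dz 0.1038 tilt [-0.0008 -0.0003]
```

```bash
python3 drive.py '0.085 0 0 0.03 0;0.085 0 0 0.03 0;0.085 0 0 0.03 0;0.085 0 0 0.0135 0;0.085 0 0 0 0;0.03 0 0 0 0;0.03 0 0 0 0;0.03 0 0 0 0;0.03 0 0 0 0;0.03 0 0 0 0;0.03 0 0 0 0' 30
python3 drive.py '0.03 0 0 -0.02 0;0.03 0 0 -0.035 0;0.03 0 0 -0.035 0;0.03 -0.01 -0.0345 0 0;0.03 -0.01 -0.0345 0 0;0.03 -0.01 -0.0345 0 0;0.03 -0.01 -0.0345 0 0;0.03 -0.01 -0.0345 0 0;0.03 -0.01 -0.0345 0 0;0.03 -0.01 -0.0345 0 0;0.03 -0.01 -0.0345 0 0;0.03 -0.01 -0.0345 0 0'
python3 drive.py '0.03 -0.01 -0.0345 0 0;0.03 -0.01 -0.0345 0 0;0.03 -0.01 -0.0345 0 0;0.03 0 0 0 0;0.03 0 0 0 0;0.03 0 0 0.03 0;0.03 0 0 0.03 0;0.03 0 0 0.015 0;0.03 0 0 0.005 0;0.03 0 0 0.003 0;0.03 0 0 0.003 0;0.03 0 0 0 0'
python3 drive.py '0.085 0 0 0 0;0.085 0 0 0 0;0.085 0 0 0 0;0.085 0 0 0 0;0.085 0 0 -0.03 0;0.085 0 0 -0.04 0;0.085 0 0 -0.04 0;0.085 0 0 0 0' 
python3 - <<'E'
from h import *
to(.54,-.005,.2)
E
```

```text
time: 14.3
eef_pos: [0.5196, 0.0957, 0.0161]
orientation: [0.001, 0.068, 0.998, -0.0]
force: [-1.1, -2.0, 8.3]
grip_width: 0.0432
grasp_force: 29.6
time: 15.5
eef_pos: [0.566, -0.2256, 0.1054]
orientation: [0.0, 0.068, 0.998, -0.0]
force: [0.8, 0.4, -0.9]
grip_width: 0.0428
grasp_force: 31.3
time: 16.7
eef_pos: [0.5824, -0.3307, 0.0202]
orientation: [0.001, 0.068, 0.998, -0.0]
force: [-0.8, 0.2, -2.0]
grip_width: 0.0433
grasp_force: 31.3
time: 17.5
eef_pos: [0.584, -0.332, 0.1349]
orientation: [0.004, 0.068, 0.998, -0.002]
force: [0.0, -1.0, 0.6]
grip_width: 0.0849
grasp_force: 0.0
turn 0.0000  dx 0.0879 dy 0.3180 dz -0.0651 tilt [ 0.0073 -0.0041]
```

```bash
python3 drive.py '0.085 0.0135 0.04 -0.008 0;0.085 0.0135 0.04 -0.008 0;0.085 0.0135 0.04 -0.008 0;0.085 0.0135 0.04 -0.008 0;0.085 0.0135 0.04 -0.008 0;0.085 0.0135 0.04 -0.008 0;0.085 0.0135 0.04 -0.008 0;0.085 0.0135 0.04 -0.008 0;0.085 0 0 0 0;0.085 0 0 0 0;0.085 0 0 0 0' 
python3 - <<'E'
from h import *
d=snap("wrist"); cv2.imwrite("pics/w2.png",d["frame"][:,:,::-1])
M={c:circ(d,c,0.,.035,p) for c,p in {"red":(.519,.097),"blue":(.5135,.001),"yellow":(.4966,-.0923)}.items()}
v=M["red"]-M["yellow"]; print("row yaw",np.arctan2(-v[0],v[1]),np.linalg.norm(v)/2)
b=max(blobs(mask(d,"orange",120,60)),key=cv2.contourArea); w=quad(d,b,.022); print(rect(d,b,.022))
h=cv2.cvtColor(d["frame"],cv2.COLOR_RGB2GRAY)
for c in("red","yellow","blue"): info(d,c,.074,200)
for b in blobs((h<90).astype(np.uint8),1500): print("dark",cv2.boundingRect(b),rect(d,b,.006))
E
```

```text
time: 18.6
eef_pos: [0.518, 0.0003, 0.1926]
orientation: [-0.0, 0.068, 0.998, -0.0]
force: [-0.4, -0.0, -0.6]
grip_width: 0.0849
grasp_force: 0.0
red 0.0 [0.5186 0.0966] inl 172 188
blue 0.0 [0.5128 0.0007] inl 98 183
yellow 0.0 [ 0.4965 -0.0922] inl 187 187
row yaw -0.11643619609487553 0.0950841778160463
4 [[329, 222], [331, 266], [305, 267], [304, 222]] [[0.5641, 0.0062], [0.6142, 0.0021], [0.6116, -0.0254], [0.5607, -0.0189]]
((0.5879167914390564, -0.009371861815452576), (0.029127540066838264, 0.05167466402053833), 82.95970153808594)
red px [410.4 160.7] A 3422.0 world@ 0.074 [0.5    0.0779 0.074 ]
red px [  6.6 298.4] A 426.0 world@ 0.074 [ 0.5792 -0.3015  0.074 ]
yellow px [225.  164.4] A 3421.5 world@ 0.074 [ 0.4829 -0.0692  0.074 ]
blue px [317.6 166.9] A 3284.5 world@ 0.074 [0.4951 0.0039 0.074 ]
blue px [316.8  44.6] A 672.0 world@ 0.074 [0.406  0.0155 0.074 ]
dark (13, 263, 610, 137) ((0.719923734664917, -0.02666151523590088), (0.8159940838813782, 0.206607848405838), 82.20406341552734)
dark (0, 80, 100, 239) ((0.5340484976768494, -0.29062730073928833), (0.11619774997234344, 0.2891182005405426), 65.33904266357422)
dark (543, 49, 97, 155) ((0.5128674507141113, 0.2952440083026886), (0.10730979591608047, 0.1485697478055954), 81.01655578613281)
dark (285, 135, 66, 65) ((0.5108181238174438, 0.0016841404139995575), (0.06578973680734634, 0.06572306901216507), 37.884735107421875)
dark (378, 129, 66, 65) ((0.5172715187072754, 0.09514301270246506), (0.06577837467193604, 0.06525798887014389), 82.37047576904297)
dark (566, 270, 74, 61) ((0.7056710124015808, 0.3044750690460205), (0.07656794041395187, 0.06789164245128632), 48.9225959777832)
```

View pics/w2.png

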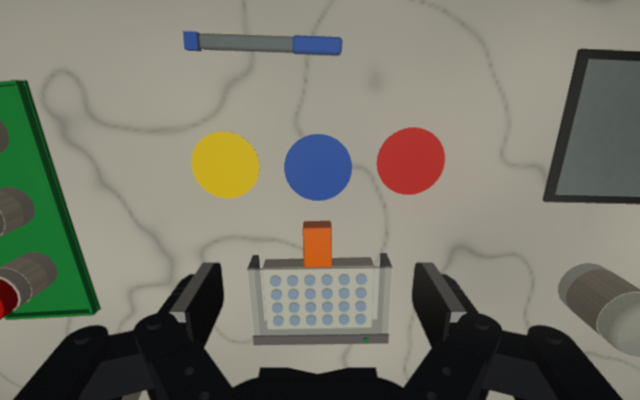

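The wrist view shows all three marks clear at (225,164), (318,167) and (411,161). The jars stand in the tray at left, and the tongue's top runs from (304,222) to (331,266). The bay's back wall lies along row 339. Next I need the exact bay yaw.

```bash
python3 - <<'E'
from h import *
d=snap("wrist"); g=cv2.GaussianBlur(cv2.cvtColor(d["frame"],cv2.COLOR_RGB2GRAY),(3,3),0).astype(float)
def line(cols,r0,r1,z,sgn):
    P=[]
    for u in cols:
        gr=sgn*np.gradient(g[r0:r1,u]); k=gr.argmax()
        if 0<k<len(gr)-1:
            a,b,c=gr[k-1:k+2]; P.append((u,r0+k+.5*(a-c)/(a-2*b+c)))
    w=cast(d,P,z)[:,:2].astype(np.float32); vx,vy,x,y=cv2.fitLine(w,cv2.DIST_HUBER,0,.001,.001).ravel()
    if vy<0: vx,vy=-vx,-vy
    print("yaw %.4f"%np.arctan2(-vx,vy),"pt",x,y,"mean row",np.mean([p[1] for p in P]),"sd",np.std((w-[x,y])@[vy,-vx]))
line(range(262,382),326,342,.034,-1)
line(range(262,382),336,352,.034,1)
line(range(268,300),250,276,.034,-1); 
line(range(266,376),258,276,.034,1)
line(range(308,328),215,230,.022,-1); line(range(308,328),222,236,.022,1)
m=mask(d,"orange",120,60)[232:262]; e=[]
for i,r in enumerate(m):
    x=np.flatnonzero(r); e.append(((x[0]+x[-1])/2,232+i))
w=cast(d,e,.022); p=np.polyfit(w[:,0],w[:,1],1); print("tongue centreline slope",p[0],"y at x",w[0],w[-1])
E
```

```text
yaw -0.1191 pt 0.6897237 -0.01864767 mean row 333.99172815856633 sd 0.00012243823
yaw -0.1187 pt 0.70198673 -0.029959457 mean row 343.9381786867679 sd 8.871542e-05
yaw -0.1131 pt 0.59232527 -0.045249596 mean row 258.54229839883936 sd 9.911984e-05
yaw -0.1224 pt 0.6087319 -0.008881066 mean row 268.47485897931614 sd 0.00016393543
yaw -0.1091 pt 0.5609371 -0.0048945635 mean row 220.54384847626548 sd 7.546984e-05
yaw -0.1159 pt 0.5687285 -0.004315181 mean row 227.5521611721612 sd 4.9932056e-05
tongue centreline slope -0.10961576471985895 y at x [ 0.57328113 -0.00761333  0.022     ] [ 0.60632354 -0.01109776  0.022     ]
```

```bash
python3 - <<'E'
from h import *
to(.587,-.0091,.08,-.118); to(.587,-.0091,0,-.118)
E
```

```text
turn -0.0193  dx -0.0696 dy -0.0009 dz 0.1125 tilt [-0.0006 -0.0001]
turn -0.0193  dx -0.0696 dy -0.0009 dz 0.1925 tilt [-0.0006 -0.0001]
```

```bash
python3 drive.py '0.085 0 0 0 -0.0193;0.085 -0.024 0 0.037 0;0.085 -0.024 0 0.037 0;0.085 -0.0216 -0.0009 0.0385 0;0.085 0 0 0 0;0.085 0 0 0 0;0.085 0 0 0.03 0;0.085 0 0 0.025 0;0.085 0 0 0.015 0;0.085 0 0 0.01 0;0.085 0 0 0 0;0.085 0 0 0 0' 
python3 - <<'E'
from h import *
to(.587,-.0091,0,-.118)
d=snap("side");cv2.imwrite("pics/s2.png",cv2.resize(d["frame"][140:280,220:400,::-1],None,fx=4,fy=4,interpolation=cv2.INTER_CUBIC))
E
```

```text
time: 19.9
eef_pos: [0.5877, -0.008, 0.0019]
orientation: [0.001, 0.058, 0.998, 0.0]
force: [0.2, -0.3, 0.1]
grip_width: 0.0849
grasp_force: 0.0
turn 0.0015  dx 0.0005 dy -0.0012 dz 0.0019 tilt [ 0.0017 -0.    ]
```

View pics/s2.png

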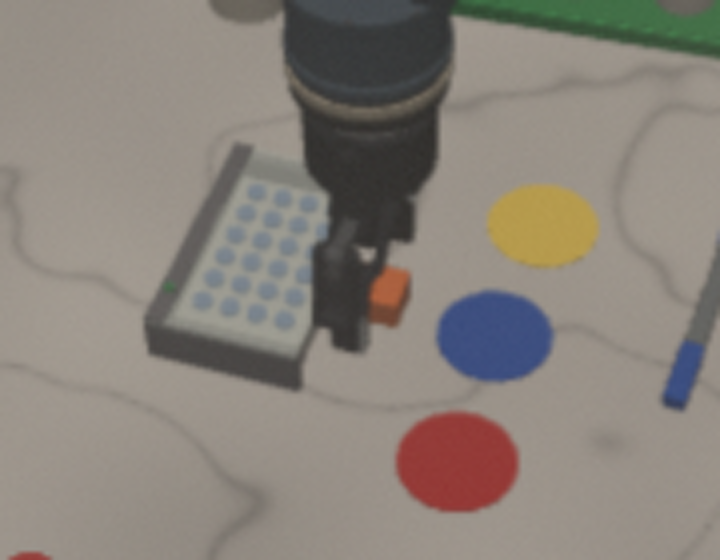

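The fingers straddle the tongue (392,290 in the crop) just ahead of the bay's front edge, with no contact. I'll close gently and check the forces.

```bash
python3 drive.py '0.02 0 -0.001 0.001 0;0.02 0 0 0 0;0.02 0 0 0 0;0.02 0 0 0 0;0.02 0 0 0 0;0.02 0 0 0 0;0.02 0 0 0 0;0.02 0 0 0 0' 25
python3 - <<'E'
from h import *
d=snap("side");cv2.imwrite("pics/s3.png",cv2.resize(d["frame"][180:240,260:360,::-1],None,fx=7,fy=7,interpolation=cv2.INTER_CUBIC))
E
```

```text
time: 20.75
eef_pos: [0.587, -0.009, -0.0004]
orientation: [0.0, 0.058, 0.998, -0.0]
force: [-0.8, 0.6, 5.4]
grip_width: 0.0297
grasp_force: 28.1
```

View pics/s3.png

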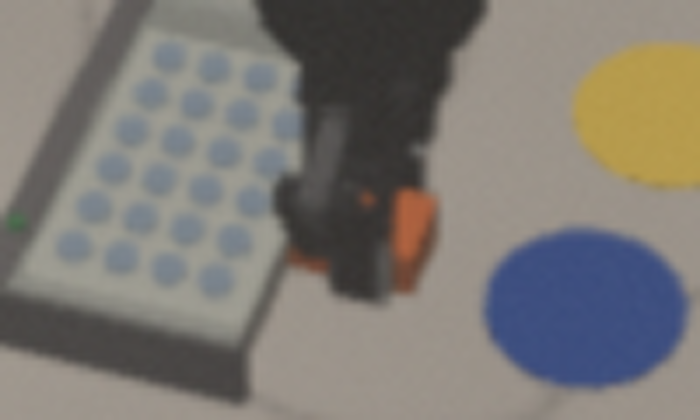

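The fingertips reach almost to the tongue's foot (365,290 in the crop), which is a good overlap. I'll grip at 60 N and pull straight out.

```bash
python3 drive.py '0.02 0 0 0 0;0.02 0 0 0 0;0.02 0 0 0 0;0.02 0.005 0 0 0;0.02 0.01 0 0 0;0.02 0.01 0 0 0;0.02 0.01 0 0 0;0.02 0.01 0 0 0;0.02 0.01 0 0 0' 60
python3 drive.py '0.02 0.01 0 0 0;0.02 0.01 0 0 0;0.02 0.01 0 0 0;0.02 0.01 0 0 0;0.02 0.01 0 0 0;0.02 0.005 0 0 0;0.02 0 0 0 0;0.02 0 0 0 0' 60
python3 - <<'E'
from h import *
to(.587-.1*np.cos(.118),-.009+.1*np.sin(.118),0,-.118)
d=snap("scene");cv2.imwrite("pics/s4.png",cv2.resize(d["frame"][120:300,240:440,::-1],None,fx=3,fy=3,interpolation=cv2.INTER_CUBIC))
E
```

```text
time: 21.7
eef_pos: [0.532, -0.0025, -0.0002]
orientation: [0.001, 0.058, 0.998, -0.0]
force: [4.9, 0.8, 6.4]
grip_width: 0.0289
grasp_force: 62.0
time: 22.5
eef_pos: [0.4766, 0.004, -0.0002]
orientation: [-0.0, 0.058, 0.998, 0.0]
force: [-3.3, 0.6, 16.6]
grip_width: 0.0285
grasp_force: 64.4
turn 0.0017  dx -0.0112 dy 0.0001 dz -0.0002 tilt [-0.0004  0.0002]
```

View pics/s4.png

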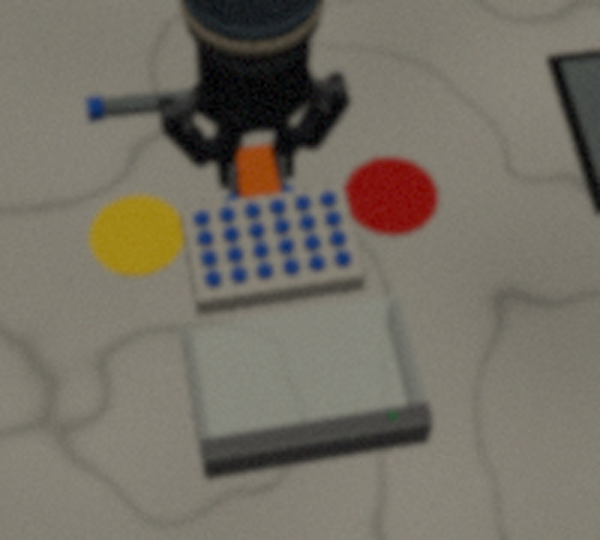

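The crop shows the cassette fully out of the bay and square, with its box between rows 190 and 310 and the bay behind it empty. Now the lift.

```bash
python3 drive.py '0.02 0 0 -0.005 0;0.02 0 0 -0.01 0;0.02 0 0 -0.02 0;0.02 0 0 -0.02 0;0.02 0 0 -0.02 0;0.02 0 0 -0.005 0;0.02 0 0 0 0;0.02 0 0 0 0' 60
python3 - <<'E'
from h import *
to(.4736,.3241,.08,-.161); to(.4736,.3241,.006,-.161)
d=snap("side");cv2.imwrite("pics/s5.png",cv2.resize(d["frame"][120:300,240:440,::-1],None,fx=3,fy=3,interpolation=cv2.INTER_CUBIC))
E
```

```text
time: 23.35
eef_pos: [0.477, 0.0039, 0.0786]
orientation: [-0.001, 0.058, 0.998, -0.0]
force: [0.4, -0.9, -1.8]
grip_width: 0.0287
grasp_force: 59.4
turn 0.0446  dx 0.0547 dy 0.3155 dz -0.0014 tilt [-0.001 -0.   ]
turn 0.0446  dx 0.0547 dy 0.3155 dz 0.0726 tilt [-0.001 -0.   ]
```

View pics/s5.png

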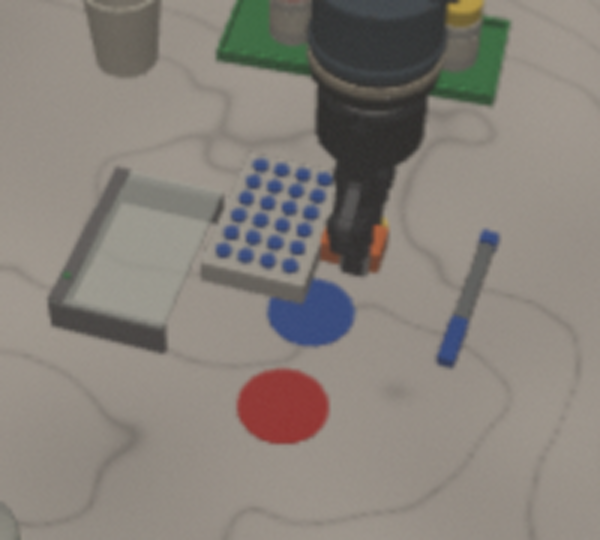

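The cassette hangs level in the grip, with its box at (265,220) and the tongue at (360,250). I'll carry it to the reader.

```bash
python3 drive.py '0.02 0 0 0 0.0446;0.02 0.003 0.017 0 0;0.02 0.005 0.0285 0 0;0.02 0.005 0.0285 0 0;0.02 0.005 0.0285 0 0;0.02 0.005 0.0285 0 0;0.02 0.005 0.0285 0 0;0.02 0.005 0.0285 0 0;0.02 0.005 0.0285 0 0;0.02 0.005 0.0285 0 0;0.02 0.005 0.0285 0 0;0.02 0.0047 0.0277 0 0' 60
python3 drive.py '0.02 0.002 0.0143 0 0;0.02 0 0 0 0;0.02 0 0 0 0;0.02 0 0 0.03 0;0.02 0 0 0.02 0;0.02 0 0 0 0;0.02 0 0 0 0' 60
python3 - <<'E'
from h import *
to(.4736,.3241,.006,-.161)
d=snap("scene");cv2.imwrite("pics/s6.png",cv2.resize(d["frame"][90:270,380:560,::-1],None,fx=3,fy=3,interpolation=cv2.INTER_CUBIC))
d=snap("wrist");cv2.imwrite("pics/w6.png",d["frame"][:,:,::-1])
E
```

```text
time: 24.6
eef_pos: [0.4732, 0.3105, 0.0782]
orientation: [-0.001, 0.08, 0.997, -0.001]
force: [-0.5, -0.9, -0.4]
grip_width: 0.0286
grasp_force: 59.4
time: 25.3
eef_pos: [0.4743, 0.3231, 0.0298]
orientation: [-0.0, 0.081, 0.997, -0.0]
force: [0.1, -0.5, -1.8]
grip_width: 0.0289
grasp_force: 59.4
turn -0.0011  dx 0.0008 dy 0.0009 dz 0.0238 tilt [-0.0005 -0.0005]
```

View pics/w6.png

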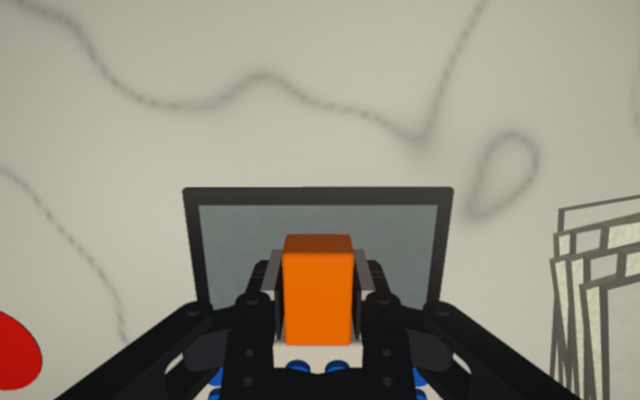

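The wrist view shows the reader's front edge level at row 188, columns 183 to 453. The tongue is centred on it at column 318, so the cassette is square and centred sideways. Next is the fore-aft offset.

```bash
python3 - <<'E'
from h import *
d=snap("wrist"); p,M=tool()
g=cv2.cvtColor(d["frame"],cv2.COLOR_RGB2GRAY).astype(int)
for u in(230,400): print("front rows",g[180:206:1,u])
w=cast(d,[[186,188],[450,188]],.006); print("reader front in tool",(w-p)@M)
b=max(blobs(mask(d,"orange",120,60)),key=cv2.contourArea); print(cv2.boundingRect(b)); 
z=p[2]+.022
for zz,r in((z,253),(z-.022,236)):
    print("tongue tip row",r,(cast(d,[[318,r]],zz)-p)@M)
print(g[230:260,318])
E
```

```text
front rows [188 190 189 190 189 175 121  66  51  54  54  54  54  54  54  53  53  52
  52  51  51  50  50  51  70 104]
front rows [185 186 186 186 186 169 105  60  57  58  59  59  60  59  59  58  58  58
  58  57  57  56  56  58  79 108]
reader front in tool [[ 0.03252016 -0.06877335  0.02458793]
 [ 0.03251796  0.06965813  0.02475729]]
(281, 234, 74, 112)
tongue tip row 253 [[ 0.01867596  0.00032217 -0.02202446]]
tongue tip row 236 [[ 1.62436322e-02  3.65212751e-04 -2.11417164e-05]]
[110 110 110 103  81  71  72  71  71  70  72  72  71  71  71  71  71  71
  71  71  70  73  82  96 109 119 123 127 131 130]
```

```bash
python3 drive.py '0.02 0.001 0 0.01 0;0.02 0 0 0.007 0;0.02 0 0 0.003 0;0.02 0 0 0.002 0;0.02 0 0 0.0015 0;0.02 0 0 0 0;0.02 0 0 0 0;0.02 0 0 0 0' 60
python3 - <<'E'
from h import *
to(.4736,.3241,.006,-.161); print(robot.get_state()["wrist_torque"])
E
```

```text
time: 26.25
eef_pos: [0.4733, 0.3243, 0.006]
orientation: [0.0, 0.08, 0.997, 0.0]
force: [0.3, -1.6, -1.3]
grip_width: 0.0288
grasp_force: 59.6
turn -0.0001  dx -0.0003 dy -0.0001 dz -0.0000 tilt [0.0002 0.0001]
[-0.02779009  0.12623948  0.0070779 ]
```

```bash
for i in 1 2; do python3 drive.py '0.02 0 0 0.0005 0;0.02 0 0 0 0;0.02 0 0 0 0' 60 | egrep 'eef|force:'; done; python3 drive.py '0.02 0 0 0.0005 0;0.02 0 0 0 0;0.02 0 0 0 0' 60
```

```text
eef_pos: [0.4734, 0.3243, 0.0058]
force: [-2.5, -1.6, 6.1]
grasp_force: 62.6
eef_pos: [0.4734, 0.3243, 0.0058]
force: [-5.2, -2.8, 15.0]
grasp_force: 64.6
time: 27.15
eef_pos: [0.4734, 0.3243, 0.0058]
orientation: [0.0, 0.08, 0.997, 0.0]
force: [-7.9, -6.2, 24.0]
grip_width: 0.0291
grasp_force: 66.8
```

```bash
python3 drive.py '0.02 0 0 -0.001 0;0.02 0 0 0 0;0.085 0 0 0 0;0.085 0 0 0 0;0.085 0 0 0 0;0.085 0 0 0 0;0.085 0 0 0 0;0.085 0 0 -0.02 0;0.085 0 0 -0.04 0;0.085 0.01 0 -0.05 0;0.085 0.01 0 -0.04 0;0.085 0 0 0 0' 20
python3 drive.py '0.085 0.01 0 -0.03 0;0.085 0.02 0 -0.03 0;0.085 0 0 0 0;0.085 0 0 0 0'
python3 - <<'E'
from h import *
d=snap("wrist");cv2.imwrite("pics/w7.png",d["frame"][:,:,::-1])
g=cv2.cvtColor(d["frame"],cv2.COLOR_RGB2GRAY)
to(.517,.317,.2)
E
```

```text
time: 28.35
eef_pos: [0.4551, 0.3291, 0.1601]
orientation: [0.003, 0.08, 0.997, 0.003]
force: [1.3, 0.5, -0.3]
grip_width: 0.0852
grasp_force: 0.0
time: 28.75
eef_pos: [0.4242, 0.3324, 0.2144]
orientation: [0.0, 0.08, 0.997, 0.0]
force: [-0.3, 0.4, -0.5]
grip_width: 0.0852
grasp_force: 0.0
turn 0.0000  dx -0.0941 dy 0.0000 dz 0.0136 tilt [-0.0004 -0.0004]
```

View pics/w7.png

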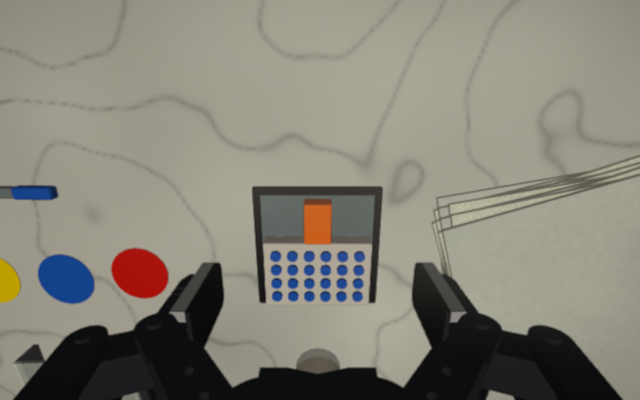

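```bash
python3 - <<'E'
from h import *
d=snap("wrist"); p,M=tool(); g=cv2.cvtColor(d["frame"],cv2.COLOR_RGB2GRAY).astype(int)
print(g[180:208,290],g[190:212,317],g[296:312,317]); print(g[270,250:272],g[270,364:388])
for n,u,z in(("reader front",(317,187),.006),("tongue top edge",(317,205),.028),("tongue foot",(317,199),.006),("box back top",(317,304),.028),("box L",(264,270),.028),("box R",(371,270),.028),("rd L",(257,270),.006),("rd R",(378.5,270),.006)):
    print(n,np.round((cast(d,[u],z)-p)@M,4))
E
```

```text
[163 163 163 163 164 164 147  86  49  51  51  51  51  51  53  71  98 104
 103 103 102 103 103 103 102 102 102 102] [ 53  53  52  51  53  71  97 103  98  81  71  70  70  70  80 104 116 121
 121 121 121 121] [166 165 165 165 165 164 165 165 165 160 156 158 160 160 159 159]
[154 154 155 154 155 157 149 104  50  27  26  28  25  27  74 141 165 166
 166 167 157 108] [110 153 165 166 166 162 142  87  44  38  37  37  39  63 113 156 163 162
 161 160 158 158 157 154]
reader front [[-0.0188  0.0003  0.2072]]
tongue top edge [[-0.0321  0.0003  0.1852]]
tongue foot [[-0.0326  0.0003  0.2072]]
box back top [[-0.1533  0.0003  0.1851]]
box L [[-0.1088 -0.0589  0.1852]]
box R [[-0.1087  0.0607  0.1851]]
rd L [[-0.1215 -0.0712  0.2072]]
rd R [[-0.1214  0.0737  0.2071]]
```

The cassette's margins on the reader are about 13 mm at the front and 12 to 13 mm at each side, so it lies square and wholly on the plate. Now back to the tray for the jars.

```bash
python3 drive.py '0.085 0 0 0 -0.026;0.085 -0.0073 -0.0453 0 0;0.085 -0.0073 -0.0453 0 0;0.085 -0.0073 -0.0453 0 0;0.085 -0.0073 -0.0453 0 0;0.085 -0.0073 -0.0453 0 0;0.085 -0.0073 -0.0453 0 0;0.085 -0.0073 -0.0453 0 0;0.085 -0.0073 -0.0453 0 0;0.085 -0.0073 -0.0453 0 0;0.085 -0.0073 -0.0453 0 0;0.085 -0.0073 -0.0453 0 0'
python3 drive.py '0.085 -0.0073 -0.0453 0 0;0.085 -0.0073 -0.0453 0 0;0.085 -0.0073 -0.0453 0 0;0.085 0 0 0 0;0.085 0 0 0 0;0.085 0 0 0 0'
python3 - <<'E'
from h import *
d=snap("wrist");cv2.imwrite("pics/w8.png",d["frame"][:,:,::-1])
for c,p in {"red":(.5824,-.3307),"blue":(.5073,-.3266),"yellow":(.432,-.3227)}.items(): circ(d,c,.074,.021,p)
for c,p in {"red":(.519,.097),"blue":(.5135,.001),"yellow":(.4966,-.0923)}.items(): circ(d,c,0,.035,p)
to(.5824,-.3307,.019)
E
```

```text
time: 30.05
eef_pos: [0.4359, -0.1745, 0.2138]
orientation: [-0.0, 0.067, 0.998, 0.0]
force: [1.9, 0.6, 0.2]
grip_width: 0.085
grasp_force: 0.0
time: 30.65
eef_pos: [0.4397, -0.3093, 0.214]
orientation: [-0.0, 0.067, 0.998, 0.0]
force: [0.3, -0.5, 0.1]
grip_width: 0.085
grasp_force: 0.0
red 0.074 [ 0.5796 -0.3297] inl 67 116
blue 0.074 [ 0.5039 -0.3256] inl 92 120
yellow 0.074 [ 0.4286 -0.3215] inl 131 133
red 0 [0.519 0.097] inl 0 0
blue 0 [0.5133 0.0021] inl 92 162
yellow 0 [ 0.4964 -0.0918] inl 166 167
turn 0.0000  dx -0.1441 dy -0.0024 dz 0.1952 tilt [-0.0004  0.0005]
```

View pics/w8.png

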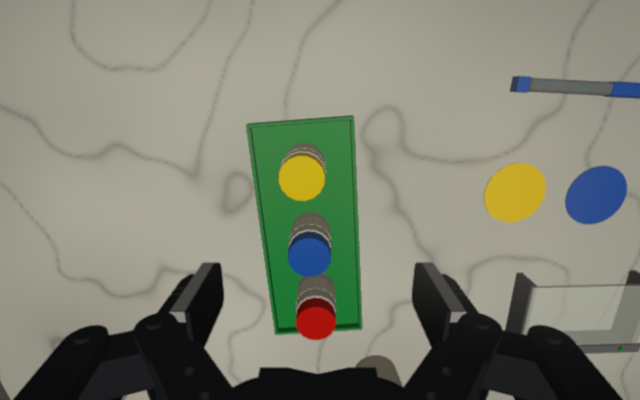

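The wrist view shows the jars upright in the tray: yellow (302,178), blue (309,254) and red (316,319). The lids sit about 3 mm nearer the robot than the old TCPs, so I'll grasp at the measured centres.

```bash
python3 drive.py '0.085 -0.047 -0.0005 0.03 0;0.085 -0.047 -0.0005 0.03 0;0.085 -0.0473 -0.0005 0.03 0;0.085 0 0 0 0;0.085 0 0 0 0;0.085 0 0 0.03 0;0.085 0 0 0.03 0;0.085 0 0 0.03 0;0.085 0 0 0.016 0;0.085 0 0 0 0;0.085 0 0 0 0' 30
python3 drive.py '0.03 0 0 0 0;0.03 0 0 0 0;0.03 0 0 0 0;0.03 0 0 0 0;0.03 0 0 0 0;0.03 0 0 0 0;0.03 0 0 -0.02 0;0.03 0 0 -0.035 0;0.03 0 0 -0.035 0;0.03 0 0 0 0'  30
python3 - <<'E'
from h import *
to(.5188,.0968,.104); print(robot.get_state()["grasp_force"])
E
```

```text
time: 31.8
eef_pos: [0.5653, -0.3285, 0.0301]
orientation: [0.001, 0.067, 0.998, -0.0]
force: [0.6, 0.9, -0.1]
grip_width: 0.0849
grasp_force: 0.0
time: 32.8
eef_pos: [0.5672, -0.3296, 0.123]
orientation: [0.003, 0.067, 0.998, -0.002]
force: [1.2, -1.1, -1.2]
grip_width: 0.0392
grasp_force: 28.2
turn 0.0000  dx 0.1054 dy 0.4160 dz 0.0190 tilt [ 0.0062 -0.0036]
28.17792916117469
```

The row fell short because of the speed clip, so this grasp is off-centre. I'll look, then set the jar back down and regrip.

```bash
python3 - <<'E'
from h import *
d=snap("side");a=cv2.resize(d["frame"][60:180,270:430,::-1],None,fx=4,fy=4,interpolation=cv2.INTER_CUBIC)
cv2.imwrite("pics/s9.png",a); to(.5653,-.3285,.0301)
E
```

```text
turn 0.0000  dx 0.0012 dy 0.0005 dz 0.0902 tilt [ 0.0037 -0.0022]
```

View pics/s9.png

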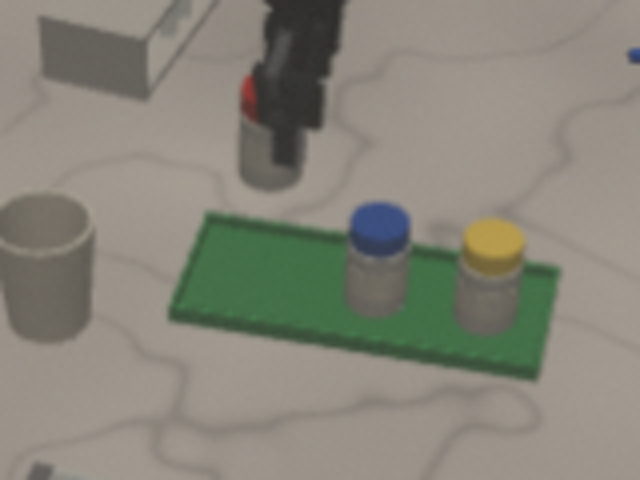

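The crop shows the red jar held upright at (270,140), off-centre in the pads. I'll set it down, release it and re-measure.

```bash
python3 drive.py '0.03 0 0 0.03 0;0.03 0 0 0.03 0;0.03 0 0 0.02 0;0.03 0 0 0.005 0;0.03 0 0 0.003 0;0.03 0 0 0.002 0;0.03 0 0 0 0;0.03 0 0 0 0' 30
python3 drive.py '0.085 0 0 0 0;0.085 0 0 0 0;0.085 0 0 0 0;0.085 0 0 0 0;0.085 0 0 -0.03 0;0.085 0 0 -0.03 0;0.085 0 0 -0.03 0;0.085 0.03 0 -0.03 0;0.085 0.03 0 -0.03 0;0.085 0.03 0 -0.02 0;0.085 0 0 0 0;0.085 0 0 0 0'
python3 - <<'E'
from h import *
d=snap("wrist")
for c,p in {"red":(.5824,-.3307),"blue":(.504,-.3256),"yellow":(.4286,-.3215)}.items(): P=circ(d,c,.074,.021,p); to(*P,.12) if c=="red" else 0
E
```

```text
time: 33.65
eef_pos: [0.5641, -0.3277, 0.0293]
orientation: [-0.001, 0.067, 0.998, 0.0]
force: [-14.9, 7.4, 21.2]
grip_width: 0.0393
grasp_force: 33.1
time: 34.85
eef_pos: [0.476, -0.3165, 0.1984]
orientation: [0.001, 0.068, 0.998, -0.0]
force: [0.2, -0.2, -0.4]
grip_width: 0.0849
grasp_force: 0.0
red 0.074 [ 0.5785 -0.3293] inl 75 125
turn 0.0000  dx -0.1031 dy 0.0009 dz 0.0775 tilt [0.0001 0.    ]
blue 0.074 [ 0.5047 -0.3256] inl 108 132
yellow 0.074 [ 0.4295 -0.3217] inl 147 147
```

```bash
python3 drive.py '0.085 -0.018 0 0.012 0;0.085 -0.018 0 0.012 0;0.085 -0.018 0 0.012 0;0.085 -0.018 0 0.012 0;0.085 -0.018 0 0.012 0;0.085 -0.0135 0.0009 0.012 0;0.085 0 0 0 0;0.085 0 0 0 0;0.085 0 0 0 0' 30
python3 - <<'E'
from h import *
d=snap("wrist"); P=circ(d,"red",.074,.021,(.579,-.3295)); to(.579,-.3295,.018)
E
```

```text
time: 35.8
eef_pos: [0.5784, -0.3293, 0.1261]
orientation: [-0.0, 0.067, 0.998, 0.0]
force: [0.9, 0.0, -0.6]
grip_width: 0.085
grasp_force: 0.0
red 0.074 [ 0.5792 -0.3295] inl 168 181
turn 0.0000  dx -0.0006 dy 0.0000 dz 0.1084 tilt [ 0.0004 -0.0003]
```

```bash
python3 drive.py '0.085 -0.0006 0 0.02 0;0.085 0 0 0.02 0;0.085 0 0 0.02 0;0.085 0 0 0.02 0;0.085 0 0 0.02 0;0.085 0 0 0.008 0;0.085 0 0 0 0;0.085 0 0 0 0' 30
python3 drive.py '0.03 0 0 0 0;0.03 0 0 0 0;0.03 0 0 0 0;0.03 0 0 0 0;0.03 0 0 0 0;0.03 0 0 0 0' 30
python3 drive.py '0.03 0 0 -0.02 0;0.03 0 0 -0.02 0;0.03 0 0 -0.02 0;0.03 0 0 -0.02 0;0.03 0 0 -0.01 0;0.03 0 0 0 0;0.03 0 0 0 0' 30
python3 - <<'E'
from h import *
to(.5188,.0968,.104)
E
```

```text
time: 36.65
eef_pos: [0.5796, -0.3297, 0.019]
orientation: [0.001, 0.068, 0.998, -0.0]
force: [-0.1, 0.3, 0.9]
grip_width: 0.0852
grasp_force: 0.0
time: 37.25
eef_pos: [0.5795, -0.3296, 0.0186]
orientation: [0.0, 0.068, 0.998, -0.0]
force: [-0.9, 0.5, 5.9]
grip_width: 0.0431
grasp_force: 30.1
time: 37.95
eef_pos: [0.5789, -0.3292, 0.107]
orientation: [-0.0, 0.067, 0.998, 0.0]
force: [-0.9, -0.7, -2.1]
grip_width: 0.0432
grasp_force: 31.1
turn 0.0000  dx 0.1170 dy 0.4141 dz 0.0030 tilt [-0.0007  0.0004]
```

```bash
python3 drive.py '0.03 0.0084 0.0296 0 0;0.03 0.0084 0.0296 0 0;0.03 0.0084 0.0296 0 0;0.03 0.0084 0.0296 0 0;0.03 0.0084 0.0296 0 0;0.03 0.0084 0.0296 0 0;0.03 0.0084 0.0296 0 0;0.03 0.0084 0.0296 0 0;0.03 0.0084 0.0296 0 0;0.03 0.0084 0.0296 0 0;0.03 0.0084 0.0296 0 0;0.03 0.0084 0.0296 0 0' 30
python3 drive.py '0.03 0.0084 0.0296 0 0;0.03 0.0078 0.0293 0 0;0.03 0 0 0 0;0.03 0 0 0 0;0.03 0 0 0 0' 30
python3 - <<'E'
from h import *
to(.5188,.0968,.0145)
d=snap("wrist"); z=.074+robot.get_state()["eef_pos"][2]-.0186
circ(d,"blue",0,.035,(.513,.001));circ(d,"yellow",0,.035,(.4966,-.092)); circ(d,"red",0,.035,(.5188,.0968))
E
```

```text
time: 39.15
eef_pos: [0.5261, 0.0373, 0.1067]
orientation: [-0.001, 0.068, 0.998, -0.0]
force: [0.1, -0.0, -1.8]
grip_width: 0.0431
grasp_force: 31.2
time: 39.65
eef_pos: [0.5188, 0.096, 0.1073]
orientation: [-0.0, 0.068, 0.998, -0.0]
force: [0.2, -0.5, -1.7]
grip_width: 0.0431
grasp_force: 31.3
turn 0.0000  dx 0.0001 dy 0.0008 dz 0.0928 tilt [-0.001  -0.0004]
blue 0 [0.5125 0.0015] inl 221 235
yellow 0 [ 0.4966 -0.0924] inl 237 237
red 0 [0.5191 0.0965] inl 187 242
```

```bash
python3 drive.py '0.03 0 0.0008 0.02 0;0.03 0 0 0.03 0;0.03 0 0 0.025 0;0.03 0 0 0.01 0;0.03 0 0 0.004 0;0.03 0 0 0.002 0;0.03 0 0 0.0015 0;0.03 0 0 0 0;0.03 0 0 0 0' 30
python3 drive.py '0.03 0 0 0.0005 0;0.03 0 0 0 0;0.085 0 0 0 0;0.085 0 0 0 0;0.085 0 0 0 0;0.085 0 0 0 0;0.085 0 0 -0.02 0;0.085 0 0 -0.03 0;0.085 0 0 -0.03 0;0.085 0 0 -0.03 0;0.085 0 0 0 0'
python3 drive.py '0.085 -0.0035 -0.035 0 0;0.085 -0.0035 -0.035 0 0;0.085 -0.0035 -0.035 0 0;0.085 -0.0035 -0.035 0 0;0.085 -0.0035 -0.035 0 0;0.085 -0.0035 -0.035 0 0;0.085 -0.0035 -0.035 0 0;0.085 -0.0035 -0.035 0 0;0.085 -0.0035 -0.035 0 0;0.085 -0.0035 -0.035 0 0;0.085 -0.0035 -0.035 0 0;0.085 -0.0035 -0.035 0 0'
python3 drive.py '0.085 0 0 0 0;0.085 0 0 0 0'
python3 - <<'E'
from h import *
d=snap("wrist"); P=circ(d,"blue",.074,.021,(.504,-.3256)); to(*P,.018)
E
```

```text
time: 40.6
eef_pos: [0.5196, 0.0976, 0.016]
orientation: [0.0, 0.068, 0.998, 0.0]
force: [-0.1, 0.4, -1.9]
grip_width: 0.0433
grasp_force: 31.3
time: 41.7
eef_pos: [0.5212, 0.0979, 0.1286]
orientation: [0.003, 0.067, 0.998, 0.001]
force: [0.7, -0.4, -1.3]
grip_width: 0.0851
grasp_force: 0.0
time: 42.9
eef_pos: [0.5038, -0.3257, 0.1242]
orientation: [-0.0, 0.068, 0.998, 0.0]
force: [0.7, 0.4, 0.0]
grip_width: 0.0847
grasp_force: 0.0
time: 43.1
eef_pos: [0.5037, -0.3247, 0.124]
orientation: [-0.0, 0.068, 0.998, 0.0]
force: [-0.6, 1.0, -0.5]
grip_width: 0.0852
grasp_force: 0.0
blue 0.074 [ 0.5047 -0.3259] inl 164 184
turn 0.0000  dx -0.0011 dy -0.0019 dz 0.1062 tilt [-0.0007  0.0007]
```

```bash
python3 drive.py '0.085 -0.001 -0.0012 0.02 0;0.085 0 0 0.02 0;0.085 0 0 0.02 0;0.085 0 0 0.02 0;0.085 0 0 0.02 0;0.085 0 0 0.006 0;0.085 0 0 0 0;0.085 0 0 0 0' 30
python3 drive.py '0.03 0 0 0 0;0.03 0 0 0 0;0.03 0 0 0 0;0.03 0 0 0 0;0.03 0 0 0 0;0.03 0 0 0 0' 30
python3 drive.py '0.03 0 0 -0.02 0;0.03 0 0 -0.03 0;0.03 0 0 -0.03 0;0.03 0 0 -0.01 0;0.03 0 0 0 0;0.03 0 0 0 0' 30
python3 - <<'E'
from h import *
to(.5128,.0012,.104)
E
```

```text
time: 43.95
eef_pos: [0.5055, -0.3255, 0.0198]
orientation: [0.0, 0.067, 0.998, -0.0]
force: [0.0, -0.7, 0.6]
grip_width: 0.0847
grasp_force: 0.0
time: 44.55
eef_pos: [0.5053, -0.3259, 0.0195]
orientation: [0.0, 0.068, 0.998, -0.0]
force: [-1.3, 1.4, 7.0]
grip_width: 0.0434
grasp_force: 30.0
time: 45.15
eef_pos: [0.5046, -0.3254, 0.1077]
orientation: [-0.001, 0.068, 0.998, 0.0]
force: [-0.0, -0.2, -0.9]
grip_width: 0.0432
grasp_force: 31.1
turn 0.0000  dx 0.0359 dy 0.3247 dz 0.0037 tilt [-0.001   0.0007]
```

```bash
python3 drive.py '0.03 0.0033 0.0295 0 0;0.03 0.0033 0.0295 0 0;0.03 0.0033 0.0295 0 0;0.03 0.0033 0.0295 0 0;0.03 0.0033 0.0295 0 0;0.03 0.0033 0.0295 0 0;0.03 0.0033 0.0295 0 0;0.03 0.0033 0.0295 0 0;0.03 0.0033 0.0295 0 0;0.03 0.0033 0.0295 0 0;0.03 0.0029 0.0297 0 0' 30
python3 drive.py '0.03 0 0 0 0;0.03 0 0 0 0;0.03 0 0 0 0' 30
python3 - <<'E'
from h import *
to(.5128,.0012,.0155)
E
```

```text
time: 46.25
eef_pos: [0.512, 0.0021, 0.1072]
orientation: [-0.001, 0.068, 0.998, -0.0]
force: [0.3, -0.1, -1.7]
grip_width: 0.043
grasp_force: 31.1
time: 46.55
eef_pos: [0.5127, 0.0003, 0.108]
orientation: [-0.001, 0.068, 0.998, -0.0]
force: [-0.2, 0.1, -1.1]
grip_width: 0.0428
grasp_force: 31.2
turn 0.0000  dx 0.0000 dy 0.0009 dz 0.0925 tilt [-0.0013 -0.0002]
```

```bash
python3 drive.py '0.03 0 0.0009 0.02 0;0.03 0 0 0.03 0;0.03 0 0 0.025 0;0.03 0 0 0.01 0;0.03 0 0 0.004 0;0.03 0 0 0.002 0;0.03 0 0 0.0015 0;0.03 0 0 0 0;0.03 0 0 0.0005 0;0.03 0 0 0 0' 30
python3 drive.py '0.085 0 0 0 0;0.085 0 0 0 0;0.085 0 0 0 0;0.085 0 0 0 0;0.085 0 0 -0.02 0;0.085 0 0 -0.03 0;0.085 0 0 -0.03 0;0.085 0 0 -0.03 0;0.085 0 0 0 0'
python3 drive.py '0.085 0.00395 -0.0331 0 0;0.085 0.00395 -0.0331 0 0;0.085 0.00395 -0.0331 0 0;0.085 0.00395 -0.0331 0 0;0.085 0.00395 -0.0331 0 0;0.085 0.00395 -0.0331 0 0;0.085 0.00395 -0.0331 0 0;0.085 0.00395 -0.0331 0 0;0.085 0.00395 -0.0331 0 0;0.085 0.00395 -0.0331 0 0;0.085 0 0 0 0;0.085 0 0 0 0'
python3 - <<'E'
from h import *
d=snap("wrist"); P=circ(d,"yellow",.074,.021,(.429,-.3217)); to(*P,.018)
E
```

```text
time: 47.55
eef_pos: [0.5135, 0.0018, 0.0162]
orientation: [0.0, 0.067, 0.998, 0.0]
force: [0.4, -0.5, -1.5]
grip_width: 0.0431
grasp_force: 31.2
time: 48.45
eef_pos: [0.5154, 0.0018, 0.1296]
orientation: [0.003, 0.068, 0.998, 0.0]
force: [0.5, -0.6, -0.1]
grip_width: 0.0852
grasp_force: 0.0
time: 49.65
eef_pos: [0.4291, -0.3211, 0.1252]
orientation: [-0.0, 0.068, 0.998, 0.0]
force: [-0.7, 0.4, -0.3]
grip_width: 0.0854
grasp_force: 0.0
yellow 0.074 [ 0.4277 -0.3216] inl 177 187
turn 0.0000  dx 0.0015 dy -0.0013 dz 0.1073 tilt [-0.0006  0.0007]
```

```bash
python3 drive.py '0.085 0.001 -0.0008 0.02 0;0.085 0 0 0.02 0;0.085 0 0 0.02 0;0.085 0 0 0.02 0;0.085 0 0 0.02 0;0.085 0 0 0.007 0;0.085 0 0 0 0;0.085 0 0 0 0' 30
python3 drive.py '0.03 0 0 0 0;0.03 0 0 0 0;0.03 0 0 0 0;0.03 0 0 0 0;0.03 0 0 0 0;0.03 0 0 0 0' 30
python3 drive.py '0.03 0 0 -0.02 0;0.03 0 0 -0.03 0;0.03 0 0 -0.03 0;0.03 0 0 -0.01 0;0.03 0 0 0 0;0.03 0 0 0 0' 30
python3 - <<'E'
from h import *
to(.4966,-.0922,.104)
E
```

```text
time: 50.5
eef_pos: [0.429, -0.3214, 0.0196]
orientation: [0.0, 0.067, 0.998, -0.0]
force: [0.5, -0.2, 0.9]
grip_width: 0.0848
grasp_force: 0.0
time: 51.1
eef_pos: [0.4288, -0.3218, 0.0195]
orientation: [0.0, 0.068, 0.998, -0.0]
force: [-1.5, 0.6, 7.3]
grip_width: 0.0431
grasp_force: 29.7
time: 51.7
eef_pos: [0.4281, -0.3213, 0.1078]
orientation: [-0.0, 0.068, 0.998, 0.0]
force: [-0.2, -0.3, -1.5]
grip_width: 0.0432
grasp_force: 31.2
turn 0.0000  dx -0.0370 dy 0.2362 dz 0.0038 tilt [-0.0008  0.0006]
```

```bash
python3 drive.py '0.03 -0.0046 0.0295 0 0;0.03 -0.0046 0.0295 0 0;0.03 -0.0046 0.0295 0 0;0.03 -0.0046 0.0295 0 0;0.03 -0.0046 0.0295 0 0;0.03 -0.0046 0.0295 0 0;0.03 -0.0046 0.0295 0 0;0.03 -0.0046 0.0295 0 0;0.03 0 0 0 0;0.03 0 0 0 0;0.03 0 0 0 0' 30
python3 - <<'E'
from h import *
to(.4966,-.0922,.0155)
E
```

```text
time: 52.8
eef_pos: [0.4961, -0.0931, 0.108]
orientation: [-0.001, 0.068, 0.998, -0.0]
force: [0.8, -0.4, -0.5]
grip_width: 0.043
grasp_force: 31.3
turn 0.0000  dx -0.0004 dy 0.0009 dz 0.0925 tilt [-0.0014  0.    ]
```

```bash
python3 drive.py '0.03 -0.0003 0.0009 0.02 0;0.03 0 0 0.03 0;0.03 0 0 0.025 0;0.03 0 0 0.01 0;0.03 0 0 0.004 0;0.03 0 0 0.002 0;0.03 0 0 0.0015 0;0.03 0 0 0 0;0.03 0 0 0.0005 0;0.03 0 0 0 0' 30
python3 drive.py '0.085 0 0 0 0;0.085 0 0 0 0;0.085 0 0 0 0;0.085 0 0 0 0;0.085 0 0 -0.02 0;0.085 0 0 -0.03 0;0.085 0 0 -0.03 0;0.085 0 0 -0.03 0;0.085 0.01 0.03 -0.03 0;0.085 0.01 0.04 -0.03 0;0.085 0.01 0.04 -0.03 0;0.085 0 0 0 0'
python3 drive.py '0.085 0 0 0 0;0.085 0 0 0 0'
python3 - <<'E'
from h import *
d=snap("wrist");cv2.imwrite("pics/w9.png",d["frame"][:,:,::-1])
for c,p in {"red":(.519,.097),"blue":(.5135,.001),"yellow":(.4966,-.0923)}.items(): circ(d,c,.07,.021,p); circ(d,c,0,.035,p)
E
```

```text
time: 53.8
eef_pos: [0.4974, -0.0918, 0.0162]
orientation: [0.0, 0.067, 0.998, -0.0]
force: [0.2, 0.2, -1.2]
grip_width: 0.0431
grasp_force: 31.3
time: 55.0
eef_pos: [0.4835, 0.0233, 0.2184]
orientation: [0.003, 0.066, 0.998, 0.001]
force: [0.9, 0.1, -0.5]
grip_width: 0.0849
grasp_force: 0.0
time: 55.2
eef_pos: [0.4821, 0.0191, 0.2138]
orientation: [-0.001, 0.068, 0.998, -0.0]
force: [-0.8, 1.0, -0.0]
grip_width: 0.0849
grasp_force: 0.0
red 0.07 [0.5184 0.0961] inl 115 235
red 0 [0.5195 0.0972] inl 108 299
blue 0.07 [0.5127 0.0021] inl 70 256
blue 0 [0.5139 0.0014] inl 88 323
yellow 0.07 [ 0.4957 -0.0884] inl 87 209
yellow 0 [ 0.4971 -0.0928] inl 120 294
```

View pics/w9.png

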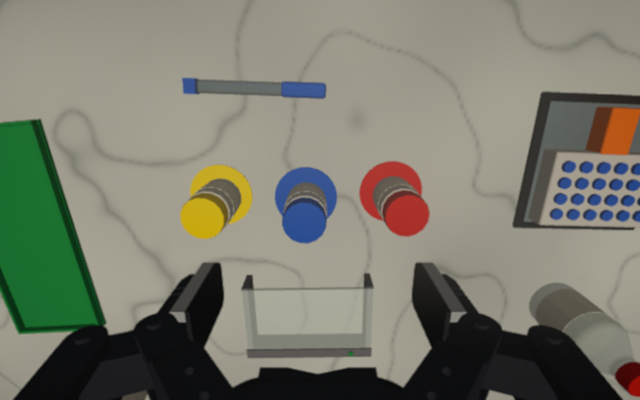

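The wrist view shows every jar upright and centred on its own mark: yellow (220,195), blue (305,197) and red (391,192). The cassette lies square on the reader at right, the pen is where it was and the arm is clear.

```bash
python3 -c "
from workcell import robot
print(robot.close_job())"
```

```text
the job is handed in; nothing more can be done
None
```

I handed the job in at about 55 s: the cassette lies flat and square on the reader plate, all three jars stand upright inside their own colour marks, and I saw no sign that the cup, flask or pen had moved.

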